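Shut and latch the chip guard gate

ROBOT

A 6-joint arm with a two-finger parallel gripper is mounted at the origin on the work surface. World frame = base frame: x ahead of the robot, y to its left, z up, the work surface at z = 0. Lengths are in m, angles in rad, forces in N, time in s.
With the tool pointing down it reaches from about 0.375 to 0.975 m from the base axis. Payload 3.8 kg.
Tool frame: the origin (TCP) lies on the centre line of the jaws, within the pads' length; the fingertips stand 14 mm ahead of it and the grasp point (between the pads) lies 5 mm behind it; z points along the fingers, y is the line along which they close (so a half turn about z gives the same grasp; the last joint's range is limited). The gripper opens to 85 mm and grips with 20 to 120 N. Pads are 22 mm wide; open, the fingers measure 114 mm over their backs; the gripper's body (76 mm by 85 mm) begins 54 mm behind the grasp point. The pads swing forward as they close: fully open they stand 13 mm farther back than shut.
Start: joints at [1.094, 0.264, 1.604, -0, 1.274, -0.037], TCP at [0.287, 0.611, 0.245] pointing down, gripper open.
Joint ranges: [-2.63, 2.63], [-0.94, 2.18], [0.31, 2.57], [-1.31, 4.45], [0, 2.66], [-2.55, 2.55]. Speed limits (rad/s): [2.57, 2.57, 3.14, 3.14, 3.14, 3.14].

INTERFACE

Orientations are given as a rotation vector (axis times angle).
In Python, from workcell import bot, eyes, spot_in gives the robot as it stands.
- The arm moves only by the tool carry_out, never from a script. Its argument "series" is text: rows parted by semicolons, each of 4 numbers parted by spaces: the shift along the world's x, y, z in m, then the turn about the world's z in degrees. In form: tx ty tz roll; .... A call has 1 to 20 rows; each row shifts and turns the commanded pose from where the row before left it; what a row does not reach is not made up. A row lasts 1/8 s, in which the tool goes at most 62.5 mm and 10.7 degrees, less where a joint would pass 70% of its speed; a pose out of reach is approached as far as the arm can. A call is refused whole if a number of a shift passes 0.0625 or a number of a turn 10.7, either way. A call with a gripper value outside its range is refused whole. "jaw" is the gripper command: -1 is shut, 1 is fully open, values between are in proportion, set as the call begins (left out, the last holds). The fingers move at their own pace and stop on an object; "grip_force" is the grip in N (left out, the last holds). Time passes only in rows, so rows that do not move let the fingers close. It gives the time, the measured TCP pose, the force, the opening and the grip force at its end, in the units of the state.
- bot.read_state(): the state, without advancing time (a new reading comes with each control period).
- eyes.read_camera(name): name is "scene" or "side" or "wrist"; returns (picture, depth): 480x640x3 uint8, blue, green, red; 480x640 float32, m along the optical axis (not along the pixel's ray), 0 where there is no reading.
- eyes.get_calibration(name): a dict with "K" (3x3 intrinsics, pixels), "distortion" ([k1, k2, p1, p2, k3] as OpenCV has them; the pictures are not rectified), "position" and "rotation" of the camera in the world; the wrist camera has in their place "T_tool_cam" (4x4, takes a point from camera to tool coordinates, whose origin is the TCP and whose axes are the flange's). Camera axes: x right, y down, z forward; pixel columns grow to the right and rows downward; lengths in m; the calibration is good to about 2 mm. A picture is of the moment at which its call begins: read the wrist's pose just before it. get_calibration takes no time and is no camera call.
- bot.finish_job(): hands the job in; it is judged then, once.
Trained networks look in the newest picture that a camera, given by its name, has taken for a name from the list of things; names that differ only in an ending like _2 or _b are one class to them, and where a whole thing is asked for, a point or a joint stands for the part that bears it (a point fixed in the world has none). Each returns a list of dicts, best first, with "score" (0 to 1); they miss things now and then, are a little off and sometimes report something else, mostly with a low value. They report only what shows in the picture. A call takes as long as a camera call.
- spot_in(camera, target): "rect" ([centre column, centre row, width, height] in pixels, round what is visible of it).
The state is a dict: "time": time; "q": joint angles; "joint_vel": joint speeds; "joint_torque": joint torques, N m; "tool_pos": TCP position; "tcp_rot": TCP orientation; "wrist_force": force on the tool from outside, world axes, zero at the start; "torque": the same for the moment, N m; "width": opening from 0.0 (shut) to 1.0 (fully open); "grip_force": force on a finger pad.
Only numpy, scipy, OpenCV 4.12 (cv2) and the standard library are available. Lean on these libraries where they do the work, as an engineer would, in place of code of your own. Each camera call takes 0.05 s, during which the arm holds its last target. There are 200 camera calls.

TASK

The little gate of the chip guard on the carving bench stands open. Before the buffing motor is used, lift the gate's steel latch bar by its upright thumb tab, swing the gate shut with the bar held clear over the striker, and let the bar drop fully home into the catch behind it. Feel your way with a light push: do not ram or force the latch, leave the other things on the bench alone, and let go when the gate is latched.

Things in the scene. Friction and masses are not known exactly. Their poses are not given: they have to be found in the camera images.
- guard: Chip guard: low wooden pen fixed on the bench, 300 x 340 mm, walls 90 mm high on three sides, a buffing motor inside, a gate on the side facing the robot. Origin: on the bench, middle of the gate line. x points into the pen (the way the gate closes), y to the hinge side, z up. Posts 118 mm high at y = +152 (hinge) and y = -150 mm (latch).
- gate_hinge (a point): Point on the gate's vertical hinge axis, at guard x = 0, y = +130 mm, 90 mm above the bench. The frame turns with the gate: its -y runs along the gate to the free edge (240 mm away), its -x is the outer face's side.
- gate (a joint): Gate angle in rad. Wooden frame 18 mm thick, top edge 100 mm above the bench. 0 = shut with the keeper as nominally set (gate in the plane x = 0 of the guard), positive = swung open towards the robot; range -0.07 to 1.0. Stiff hinge (about 0.25 Nm): it stays where it is left.
- latch_pivot (a point): Horizontal pivot of the latch bar, on the outer (robot's) face of the gate: 110 mm from the hinge axis along the gate, 25 mm out from the gate's mid-plane (the bar's mid-plane), 90 mm above the bench (the level bar's mid-line).
- latch (a joint): Latch bar angle in rad. 0 = bar level, both on its staple on the open gate and when fully home in the catch; positive = free end lifted; a stop ends the lift at 0.24. The steel bar is 8 mm thick, 16 mm high, its free end 195 mm from the pivot, past the gate's free edge; about 0.25 kg with the tab. It falls back by its own weight when let go.
- tab (a point): Grip point on the thumb tab, a plain upright steel plate on the latch bar: 14 mm thick across the gate (pinch it this way, from above), 24 mm wide along the gate, top 14 mm above this point. With the bar level the point is 142 mm above the bench; 90 mm from the pivot along the bar, 52 mm above its mid-line. x across the gate (into the pen when shut), y along the bar to the pivot.
- bar_end (a point): Middle of the free end face of the latch bar.
- keeper_place (a point): Nominal middle of the catch slot, 82 mm above the bench, 280 mm from the hinge along the gate line, at guard x = -25 mm. The open-topped slot is 13 mm wide (2.5 mm play each side of the bar). The steel keeper (striker, slot, back stop; 20 mm wide along the bar) sits on slotted holes: its true place is up to 15 mm along guard x either way from this, not measured, to be felt or seen.
- striker (a point): Nominal middle of the striker's top (shifts with the keeper, up to 15 mm along guard x). A square upright lip 12 mm thick on the robot's side of the slot, no ramp; its top is 16 mm above the underside of a level bar, so the bar must be lifted at least 0.11 rad to pass over it. The latch stands only a light push against the keeper: under 15 N.
- back_stop (a point): Nominal middle of the top of the back stop (shifts with the keeper): rigid steel upright behind the slot, 56 mm above the underside of a level bar; the bar cannot pass it. Bar against it = just inside the slot's far side, gate angle about 0.009 below the slot's middle. Slot middle is at gate angle 0 nominally, shifted up to 0.054 rad either way with the keeper.
- jar: White jar, 52 mm across, 85 mm high, right of the guard; leave alone. Origin at the centre of its underside.
- varnish: Small glass bottle with a black cap, 36 mm across, 70 mm high, right of the guard; leave alone. Origin at the centre of its underside.
- blank: Pale bone blank 100 x 35 x 16 mm lying inside the pen; leave alone. Origin at the centre of its underside.
- awl: Hand tool with a red handle, 160 mm long, lying left of the guard; leave alone. Origin on its long axis, on the bench.

How it is judged:
By the outcome, as a careful person would: the job done as asked, in the order asked, and still so for the second after the job is handed in, with the robot touching nothing.
It also fails if it takes over 38 s, if anything falls off the work surface, if the arm or the gripper's body presses on something with over 40 N, if the wrist force passes 120 N, or if a joint passes its speed limit or range.

## Working session

There is one attempt and no reset: what is moved stays moved. The work goes in short steps, Python scripts to look and compute and a tool call to move; the robot and the scene stay as the last step left them, time stands still between calls to the robot, and variables do not carry over. Pictures are saved under pics/ and viewed, at most 10 in all, crops included, and the job is handed in when it is done.

Besides the shell and the picture viewer there is one more tool, called after "Request:" as name(argument=value, ...), one argument or row to a line, values as JSON. carry_out: Moves the arm, as the interface text tells. Its arguments: {"type":"object","properties":{"series":{"type":"string"},"jaw":{"type":"number"},"grip_force":{"type":"number"}},"required":["series"]}

```bash
mkdir -p pics; cat > h.py <<'E'
import numpy as np,cv2
from workcell import bot,eyes,spot_in
from scipy.spatial.transform import Rotation as R
def cam(n):
    c=eyes.get_calibration(n);s=bot.read_state()
    p,d=eyes.read_camera(n)
    if n=='wrist':
        T=np.eye(4);T[:3,:3]=R.from_rotvec(s['tcp_rot']).as_matrix();T[:3,3]=s['tool_pos'];T=T@np.array(c['T_tool_cam'])
    else:
        T=np.eye(4);r=np.array(c['rotation']);T[:3,:3]=r if r.shape==(3,3) else R.from_rotvec(r).as_matrix();T[:3,3]=c['position']
    return p,d,np.array(c['K']),np.array(c['distortion']),T
def cloud(d,K,D,T):
    v,u=np.mgrid[:480,:640];uv=np.stack([u,v],-1).reshape(-1,1,2).astype(np.float32)
    n=cv2.undistortPoints(uv,K,D).reshape(480,640,2)
    P=np.dstack([n*d[...,None],d]);W=P@T[:3,:3].T+T[:3,3];W[d<=0]=np.nan
    return W
E
python3 - <<'E'
from h import *
for n in ['scene','side']:
    p,d,K,D,T=cam(n);cv2.imwrite(f'pics/{n}0.png',p);W=cloud(d,K,D,T);np.save(n+'0.npy',W)
    print(n,T[:3,3].round(3))
    for t in ['guard','gate_hinge','latch_pivot','tab','bar_end','striker','back_stop']:
        for r in spot_in(n,t)[:2]:
            u,v=map(int,r['rect'][:2]);print(t,np.round(r['rect']),round(r['score'],2),W[v,u].round(3))
s=bot.read_state();print(s)
E
```

```text
scene [0.936 0.424 0.8  ]
guard [278. 294. 244. 262.] 0.65 [0.718 0.014 0.013]
gate_hinge [362. 235.  51. 140.] 0.78 [0.547 0.053 0.1  ]
latch_pivot [361. 205.  39.  83.] 0.85 [ 0.496 -0.004  0.097]
tab [360. 206.  40.  82.] 0.82 [ 0.501 -0.002  0.099]
bar_end [363. 206.  37.  86.] 0.71 [0.498 0.    0.099]
striker [281. 292. 248. 261.] 0.73 [0.712 0.013 0.013]
back_stop [279. 293. 245. 260.] 0.85 [0.714 0.009 0.011]
side [ 0.02  -0.605  0.747]
guard [355. 275. 210. 158.] 0.6 [0.742 0.015 0.012]
gate_hinge [282. 295.  45. 104.] 0.73 [ 0.495 -0.03   0.121]
latch_pivot [279. 310.  44.  79.] 0.79 [ 0.486 -0.028  0.091]
latch_pivot [280. 297.  47. 107.] 0.43 [ 0.489 -0.031  0.123]
tab [281. 305.  42.  77.] 0.77 [ 0.489 -0.03   0.103]
bar_end [280. 308.  40.  78.] 0.92 [ 0.487 -0.029  0.097]
striker [356. 274. 212. 162.] 0.93 [0.746 0.018 0.011]
back_stop [356. 274. 214. 161.] 0.71 [0.742 0.015 0.012]
back_stop [283. 296.  43. 104.] 0.39 [ 0.492 -0.033  0.122]
{'time': 0.8, 'q': array([ 1.09408651e+00,  2.63859414e-01,  1.60396155e+00,  1.01875007e-05,
        1.27371053e+00, -3.68760132e-02]), 'joint_vel': array([-0.00040872, -0.00143995, -0.00108541, -0.00071806, -0.00099812,
       -0.00120198]), 'joint_torque': array([-3.42876074e-04, -5.14979410e+01, -3.67692947e+01, -1.22150673e-04,
        3.90995074e-04, -2.38657968e-06]), 'tool_pos': array([0.28739678, 0.61077245, 0.2453279 ]), 'tcp_rot': array([6.85337043e-01, 3.06592223e+00, 9.68070747e-05]), 'wrist_force': array([-0.54012388,  0.84699538,  0.86684857]), 'torque': array([-0.00053956, -0.02098831,  0.04959161]), 'grip_force': 0.0, 'width': 0.9975270079339255}
```

View pics/scene0.png

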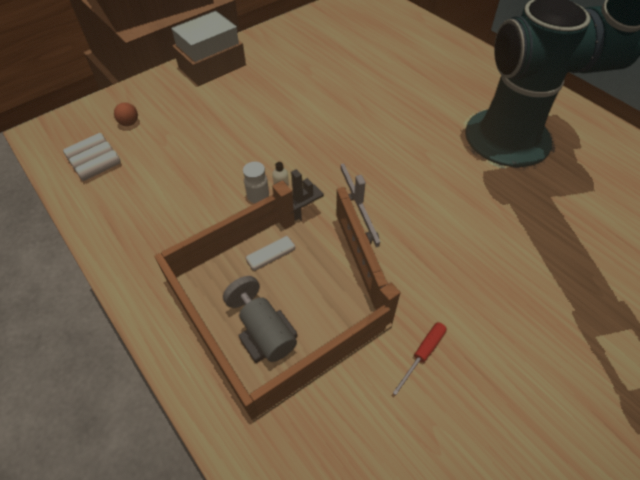

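View pics/side0.png

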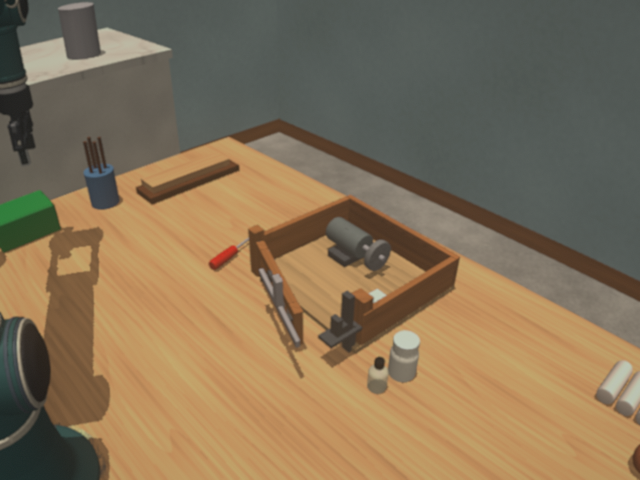

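The scene picture shows the open gate, with its tab at about (360,186) and its bar end at about (343,168). The hinge post is at (388,298) and the latch post at (284,195). The back stop is at (297,180) and the striker lip at (308,186). The side view agrees: tab at (279,288), back stop at (348,303), striker at (336,326). Next I extract these points by height.

```bash
python3 - <<'E'
import numpy as np,cv2
from scipy import ndimage as nd
for n in ['scene','side']:
    W=np.load(n+'0.npy');x,y,z=np.moveaxis(W,-1,0)
    roi=(x>.4)&(x<1.0)&(y>-.3)&(y<.35)
    for nm,lo,hi in [('top tab/backstop',.128,.165),('posts',.111,.124),('98-level',.094,.106),('wall',.086,.0935)]:
        m=roi&(z>lo)&(z<hi);L,k=nd.label(m,np.ones((3,3)))
        for i in range(1,k+1):
            q=L==i
            if q.sum()<8: continue
            v,u=np.nonzero(q);P=W[q]
            print(n,nm,q.sum(),'px',u.mean().round(),v.mean().round(),'mean',P.mean(0).round(4),'min',P.min(0).round(3),'max',P.max(0).round(3))
for n,(a,b,c,d) in {'scene':(255,395,150,310),'side':(240,400,220,360)}.items():
    im=cv2.imread(f'pics/{n}0.png')[c:d,a:b];cv2.imwrite(f'pics/{n}c.png',cv2.resize(im,None,fx=3.6,fy=3.6,interpolation=cv2.INTER_CUBIC))
E
```

```text
scene top tab/backstop 95 px 296.0 175.0 mean [ 0.568  -0.1181  0.1363] min [ 0.559 -0.13   0.128] max [ 0.574 -0.108  0.142]
scene top tab/backstop 168 px 359.0 184.0 mean [ 0.496  -0.0135  0.1472] min [ 0.484 -0.029  0.128] max [ 0.504 -0.004  0.159]
scene posts 50 px 296.0 183.0 mean [ 0.5705 -0.1157  0.1176] min [ 0.562 -0.131  0.111] max [ 0.575 -0.109  0.124]
scene posts 221 px 282.0 189.0 mean [ 0.6035 -0.1192  0.1178] min [ 0.59  -0.141  0.111] max [ 0.616 -0.102  0.122]
scene posts 46 px 358.0 196.0 mean [ 0.4979 -0.0122  0.1174] min [ 0.491 -0.028  0.111] max [ 0.502 -0.004  0.124]
scene posts 243 px 389.0 292.0 mean [0.5994 0.1818 0.118 ] min [0.585 0.167 0.111] max [0.612 0.194 0.121]
scene 98-level 128 px 348.0 178.0 mean [ 0.4691 -0.0762  0.0982] min [ 0.451 -0.115  0.094] max [ 0.489 -0.036  0.102]
scene 98-level 56 px 307.0 182.0 mean [ 0.5413 -0.1176  0.0982] min [ 0.535 -0.129  0.095] max [ 0.548 -0.108  0.101]
scene 98-level 39 px 297.0 189.0 mean [ 0.5696 -0.1152  0.1   ] min [ 0.56  -0.129  0.094] max [ 0.575 -0.108  0.106]
scene 98-level 1344 px 363.0 235.0 mean
[... 3638 characters left out ...]
96 0.086] max [0.582 0.155 0.093]
side wall 17 px 270.0 277.0 mean [0.5345 0.0552 0.0902] min [0.531 0.048 0.087] max [0.539 0.069 0.093]
side wall 124 px 282.0 316.0 mean [ 0.481  -0.0416  0.0898] min [ 0.451 -0.118  0.086] max [0.523 0.07  0.093]
side wall 64 px 294.0 312.0 mean [ 0.5032 -0.0506  0.0896] min [ 0.494 -0.069  0.086] max [ 0.515 -0.011  0.093]
side wall 40 px 346.0 317.0 mean [ 0.5628 -0.1248  0.0898] min [ 0.558 -0.133  0.086] max [ 0.574 -0.11   0.093]
side wall 42 px 336.0 323.0 mean [ 0.5383 -0.1239  0.0897] min [ 0.534 -0.132  0.086] max [ 0.548 -0.11   0.093]
side wall 11 px 411.0 334.0 mean [ 0.6155 -0.2322  0.0866] min [ 0.611 -0.237  0.086] max [ 0.618 -0.228  0.087]
```

View pics/scenec.png

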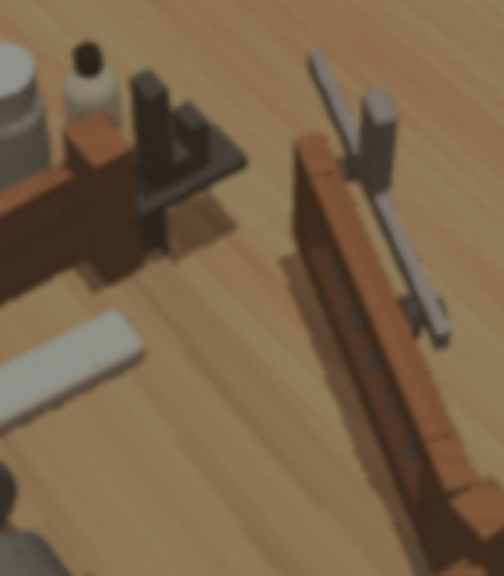

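View pics/sidec.png

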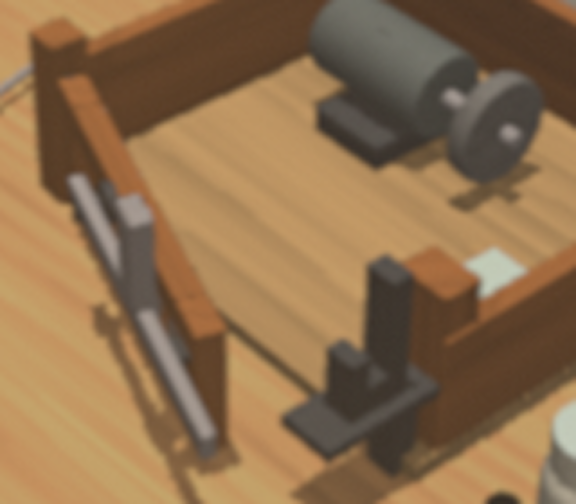

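The scene crop shows the tab top at about (378,105), the back stop at (150,95), the striker at (190,125) and the slot between the last two. The side crop agrees. The tab is near (0.493,-0.019), the gate is about 0.42 rad open in world terms, and the slot is near (0.554,-0.121). I'll move above the tab and look from close range.

Request:
carry_out(
  series="0.017 -0.052 0 -7.4;0.017 -0.052 0 -7.4;0.017 -0.052 0 -7.4;0.017 -0.052 0 -7.4;0.017 -0.052 0 -7.4;0.017 -0.052 0 -7.4;0.017 -0.052 0 -7.4;0.017 -0.052 0 -7.4;0.017 -0.052 0 -7.4;0.017 -0.052 0 -7.4;0.017 -0.052 0 -7.4;0.017 -0.052 0 -7.4;0 0 0 0;0 0 0 0",
  jaw=0.3,
  grip_force=20,
)

```text
time: 2.55
tool_pos: [0.4912, -0.0132, 0.2453]
tcp_rot: [-2.634, -1.71, -0.0]
wrist_force: [0.1, -0.1, -0.2]
width: 0.648
grip_force: 0.0
```

```bash
cat > look.py <<'E'
from h import *
from scipy import ndimage as nd
import sys
def tops(W,name,lo,hi,c,r):
    m=(W[...,2]>lo)&(W[...,2]<hi)&(np.hypot(W[...,0]-c[0],W[...,1]-c[1])<r)
    if m.sum()<5: print(name,'none');return
    P=W[m][:,:2].astype(np.float32);R_=cv2.minAreaRect(P*1000)
    print(name,m.sum(),'mean',P.mean(0).round(4),'rect c',np.round(R_[0],1),'size',np.round(R_[1],1),'ang',round(R_[2],1),'z',np.median(W[m][:,2]).round(4))
if __name__=='__main__':
    p,d,K,D,T=cam('wrist');W=cloud(d,K,D,T);np.save('w_'+sys.argv[1],W);cv2.imwrite(f'pics/w{sys.argv[1]}.png',p)
    s=bot.read_state();print(s['time'],s['tool_pos'].round(4),s['tcp_rot'].round(3),s['wrist_force'].round(2),s['width'])
    tops(W,'tab',.152,.162,(.493,-.019),.06)
    tops(W,'backstop',.134,.144,(.566,-.121),.02)
    tops(W,'striker',.094,.102,(.541,-.119),.013)
    tops(W,'lpost',.115,.122,(.602,-.123),.028)
    tops(W,'hpost',.115,.122,(.598,.178),.03)
    tops(W,'bar',.095,.101,(.466,-.085),.04)
    m=(abs(W[...,2]-.1)<.003)&(W[...,0]>.47)&(W[...,0]<.62)&(W[...,1]>-.08)&(W[...,1]<.17)
    tops(W,'gate',.0975,.1035,(.545,.045),.13)
E
python3 look.py a
```

```text
2.6 [ 0.491  -0.0126  0.2452] [-2.633 -1.712 -0.   ] [-0.98  0.76  0.06] 0.6495806481363595
tab 961 mean [ 0.493  -0.0177] rect c [492.8 -18.2] size [23.7 14. ] ang 68.0 z 0.1553
backstop 624 mean [ 0.5668 -0.1201] rect c [ 567. -121.] size [21.2 14.2] ang 84.7 z 0.1376
striker none
lpost 1662 mean [ 0.6015 -0.122 ] rect c [ 601.8 -123. ] size [36.8 26.5] ang 86.5 z 0.1176
hpost none
bar 977 mean [ 0.4685 -0.0802] rect c [474.9 -86. ] size [72.5 27.4] ang 66.0 z 0.0977
gate 8820 mean [0.5344 0.028 ] rect c [523.6  20.5] size [194.4  39.7] ang 68.0 z 0.0993
```

View pics/wa.png

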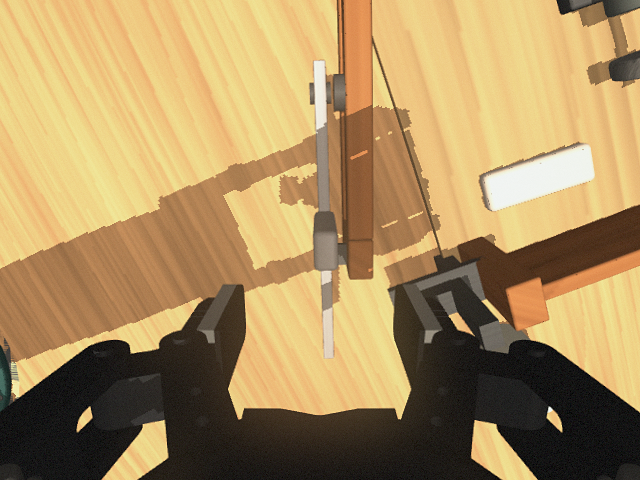

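The wrist view shows the bar from (320,60) to (328,357), the tab top at (325,235) and the keeper at about (440–510,280–330). The tab rectangle measures 23.7 x 14 mm at z 0.155, which matches the given sizes, and its long axis is 22° off. I'll descend over the tab and grip it.

Request:
carry_out(
  series="0.0015 -0.005 -0.018 1.6;0 0 -0.02 0;0 0 -0.02 0;0 0 -0.02 0;0 0 -0.018 0;0 0 -0.012 0;0 0 0 0;0 0 0 0",
)

```text
time: 3.6
tool_pos: [0.4935, -0.0182, 0.1379]
tcp_rot: [2.61, 1.748, 0.001]
wrist_force: [-0.8, 0.1, -0.8]
width: 0.646
grip_force: 0.0
```

Request:
carry_out(
  series="0 0 0 0;0 0 0 0;0 0 0 0;0 0 0 0;0 0 0 0;0 0 0 0",
  jaw=-1,
  grip_force=20,
)

```text
time: 4.35
tool_pos: [0.4932, -0.0184, 0.1378]
tcp_rot: [2.61, 1.748, 0.0]
wrist_force: [-1.4, -0.5, 5.0]
width: 0.161
grip_force: 24.0
```

Request:
carry_out(
  series="0.0005 0.0015 0.0025 0;0.0005 0.0015 0.0025 0;0.0006 0.0015 0.0025 0;0.0007 0.0016 0.0024 0;0.0007 0.0016 0.0023 0;0.0008 0.0016 0.0023 0;0 0 0 0;0 0 0 0",
)

```text
time: 5.35
tool_pos: [0.4966, -0.0085, 0.1518]
tcp_rot: [-2.61, -1.748, -0.0]
wrist_force: [-2.7, 0.1, -3.0]
width: 0.161
grip_force: 21.8
```

```bash
python3 look.py b; python3 - <<'E'
import numpy as np
W=np.load('w_b.npy')
E
```

```text
5.4 [ 0.4967 -0.0085  0.1517] [-2.610e+00 -1.747e+00 -1.000e-03] [-2.23  1.01 -4.4 ] 0.154487369571423
tab 1311 mean [4.998e-01 1.000e-04] rect c [ 4.997e+02 -2.000e-01] size [ 6.2 40.9] ang 67.8 z 0.1572
backstop none
striker 286 mean [ 0.5436 -0.1142] rect c [ 545.5 -116. ] size [ 8.5 18.2] ang 29.6 z 0.0976
lpost 1935 mean [ 0.6041 -0.1165] rect c [ 601.7 -121.7] size [35.6 27.2] ang 83.9 z 0.1175
hpost none
bar none
gate 14185 mean [0.5376 0.0364] rect c [525.2  26.1] size [145.5  40.9] ang 68.1 z 0.0995
```

View pics/wb.png

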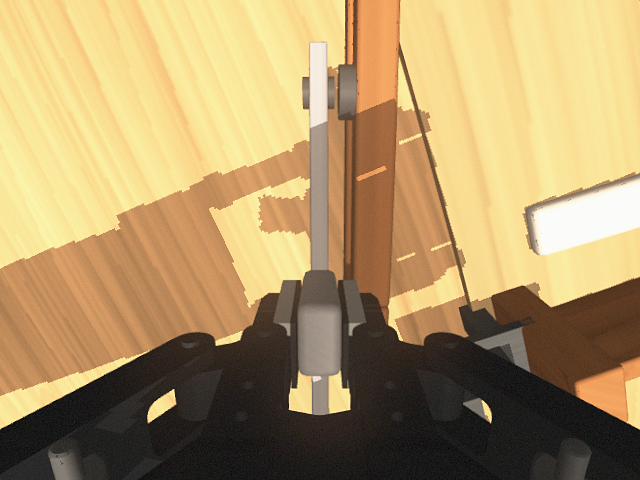

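The wrist view shows the tab held between the pads, with the bar clear at (318,40–270), the pivot pin at (318,93) and the gate top at (375,0–300). I'll check the bar's tilt and refine the hinge position from this cloud.

```bash
python3 - <<'E'
import numpy as np,cv2
W=np.load('w_b.npy')
B=np.nanmedian(W[45:265,314:323],1);l=np.linalg.norm(B[:,:2]-B[0,:2],axis=1)
print('bar tilt',np.polyfit(l,B[:,2],1))
v=np.polyfit(B[:,1],B[:,0],1);print('bar dir theta',np.arctan(v[0]), 'pin',W[93,318])
# gate edges per row at top face
m=(abs(W[...,2]-.0995)<.0025);m[:, :352]=0;m[:,410:]=0;m[300:]=0
P=W[m][:,:2];c=P.mean(0);u,s,vt=np.linalg.svd(P-c,full_matrices=False);g=vt[0]*-np.sign(vt[0,1])
print('gate th',np.arctan2(-g[0],-g[1]),'c',c,'spread',np.ptp((P-c)@[g[1],-g[0]]))
th=np.arctan2(-g[0],-g[1]);n=np.array([-np.cos(th),np.sin(th)])
print('bar offset from gate mid', np.nanmean((B[:,:2]-c)@n))
E
```

```text
bar tilt [0.15935551 0.09455378]
bar dir theta 0.3918785829528647 pin [0.52591356 0.06431553 0.09737666]
gate th 0.3788185130896401 c [0.54049061 0.0346551 ] spread 0.019907909078673597
bar offset from gate mid 0.024846241859495858
```

Request:
carry_out(
  series="0.0029 -0.0016 0 1;0.0029 -0.0016 0 1;0.003 -0.0015 0 1;0.003 -0.0015 0 1;0.003 -0.0014 0 1;0.003 -0.0014 0 1;0.0031 -0.0013 0 1;0.0031 -0.0013 0 1;0 0 0 0",
)

```text
time: 6.52
tool_pos: [0.5213, -0.0204, 0.1517]
tcp_rot: [2.482, 1.926, 0.001]
wrist_force: [1.1, 4.7, -6.5]
width: 0.158
grip_force: 22.4
```

Request:
carry_out(
  series="0.0031 -0.0012 0 1;0.0031 -0.0012 0 1;0.0032 -0.0011 0 1;0.0032 -0.0011 0 1;0.0032 -0.001 0 1;0.0032 -0.001 0 1;0.0032 -0.0008 0 1;0.0032 -0.0008 0 1;0 0 0 0;0 0 0 0",
)

```text
time: 7.78
tool_pos: [0.5463, -0.0284, 0.1516]
tcp_rot: [-2.342, -2.094, -0.001]
wrist_force: [0.4, 5.9, -7.2]
width: 0.157
grip_force: 21.6
```

```bash
cat > ang.py <<'E'
from h import *
import sys
p,d,K,D,T=cam('wrist');W=cloud(d,K,D,T);cv2.imwrite(f'pics/{sys.argv[1]}.png',p);np.save(sys.argv[1],W)
B=np.nanmedian(W[45:265,314:323],1);l=np.linalg.norm(B[:,:2]-B[0,:2],axis=1)
print('tilt',np.polyfit(l,B[:,2],1)[0],'bar th',np.arctan(np.polyfit(B[:,1],B[:,0],1)[0]))
m=(abs(W[...,2]-.0995)<.0025);m[:, :352]=0;m[:,410:]=0;m[300:]=0
P=W[m][:,:2];c=P.mean(0);u,s,vt=np.linalg.svd(P-c,full_matrices=False)
print('gate th',np.arctan(vt[0,0]/vt[0,1]),np.ptp((P-c)@[vt[0,1],-vt[0,0]]),'pin',W[93,318])
s=bot.read_state();print(s['time'],s['tool_pos'].round(4),s['wrist_force'].round(1),s['torque'].round(2))
# bar end / keeper from fixed cams
q=np.array([.5535,-.121])
for n in ['scene','side']:
    p,d,K,D,T=cam(n);W=cloud(d,K,D,T);x,y,z=np.moveaxis(W,-1,0)
    cv2.imwrite(f'pics/{sys.argv[1]}_{n}.png',p)
    for nm,lo,hi,x0,x1,y0,y1 in [('bs',.13,.141,.55,.585,-.145,-.1),('st',.094,.1,.525,.55,-.145,-.1),('barend',.1,.135,.5,.556,-.145,-.06)]:
        m=(z>lo)&(z<hi)&(x>x0)&(x<x1)&(y>y0)&(y<y1)
        if m.sum()>3: print(n,nm,m.sum(),W[m].mean(0).round(4),W[m].min(0).round(4),W[m].max(0).round(4))
E
python3 ang.py c
python3 - <<'E'
import cv2
a=cv2.imread('pics/c_scene.png')[130:230,250:400];b=cv2.imread('pics/c_side.png')[250:350,240:390]
cv2.imwrite('pics/cc.png',cv2.resize(cv2.hconcat([a,b]),(798,266),interpolation=cv2.INTER_CUBIC))
E
```

```text
tilt 0.15778101691718793 bar th 0.112477631611359
gate th 0.09845381805449663 0.01991239922788033 pin [0.5543476  0.04976689 0.09801651]
7.825 [ 0.5463 -0.0283  0.1516] [ 0.2  5.4 -6. ] [ 0.79 -0.01  0.37]
scene bs 85 [ 0.568  -0.1183  0.137 ] [ 0.5595 -0.1331  0.1302] [ 0.5744 -0.1079  0.1408]
scene st 50 [ 0.5422 -0.1175  0.0978] [ 0.536  -0.1288  0.0941] [ 0.5475 -0.1077  0.0998]
scene barend 53 [ 0.5422 -0.0873  0.1131] [ 0.5308 -0.141   0.1009] [ 0.5466 -0.0603  0.1296]
side bs 106 [ 0.5654 -0.1231  0.1356] [ 0.5586 -0.1335  0.13  ] [ 0.574  -0.111   0.1404]
side st 46 [ 0.5382 -0.1216  0.0968] [ 0.5334 -0.1329  0.0941] [ 0.5478 -0.109   0.1   ]
side barend 332 [ 0.5358 -0.1043  0.1167] [ 0.5295 -0.1431  0.1003] [ 0.5459 -0.0604  0.1281]
```

View pics/cc.png

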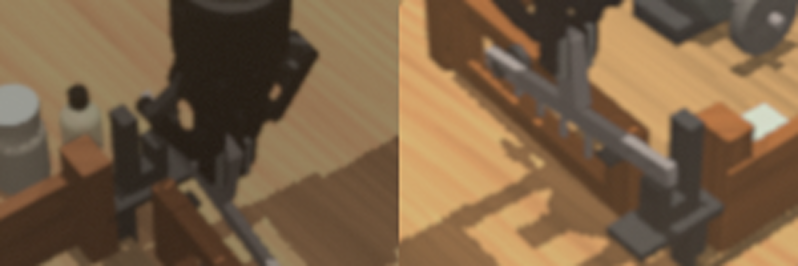

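The right half shows the lifted bar reaching over the striker, short of the back stop at about (685,130). The gate is at about 0.105, and the slot middle should be near 0.045. I'll go on slowly.

Request:
carry_out(
  series="0.0015 -0.0002 0 0.45;0.0015 -0.0002 0 0.45;0.0015 -0.0002 0 0.45;0.0015 -0.0002 0 0.45;0.0015 -0.0002 0 0.45;0.0015 -0.0002 0 0.45;0 0 0 0;0 0 0 0",
)

```text
time: 8.93
tool_pos: [0.5553, -0.0301, 0.1518]
tcp_rot: [2.292, 2.148, 0.0]
wrist_force: [-0.9, 4.1, -5.1]
width: 0.158
grip_force: 21.8
```

Request:
carry_out(
  series="0.0005 0 0 0.15;0.0005 0 0 0.15;0 0 0 0;0 0 0 0",
)

```text
time: 9.43
tool_pos: [0.5561, -0.0302, 0.1519]
tcp_rot: [2.286, 2.155, -0.001]
wrist_force: [-1.9, 1.3, -4.8]
width: 0.158
grip_force: 21.7
```

Request:
carry_out(
  series="0.0005 -0.0001 0 0.15;0.0005 -0.0001 0 0.15;0 0 0 0;0 0 0 0",
)

```text
time: 9.93
tool_pos: [0.5571, -0.0303, 0.1519]
tcp_rot: [2.28, 2.16, -0.0]
wrist_force: [-2.0, 1.5, -5.2]
width: 0.162
grip_force: 21.9
```

Request:
carry_out(
  series="0.0005 -0.0001 0 0.15;0 0 0 0;0 0 0 0",
)

```text
time: 10.3
tool_pos: [0.5577, -0.0304, 0.1519]
tcp_rot: [2.278, 2.163, -0.0]
wrist_force: [-2.5, 0.5, -3.5]
width: 0.161
grip_force: 22.0
```

```bash
python3 ang.py d
```

```text
tilt 0.16096643449702144 bar th 0.05226942943443397
gate th 0.03849486457388605 0.019936209499646876 pin [0.56096845 0.0480735  0.09749696]
10.35 [ 0.5577 -0.0304  0.1519] [-2.7 -0.4 -4.4] [-0.13  0.48  0.3 ]
scene bs 53 [ 0.5693 -0.1215  0.1362] [ 0.5502 -0.1397  0.1303] [ 0.5747 -0.109   0.1409]
scene barend 9 [ 0.5513 -0.1372  0.1292] [ 0.5484 -0.1397  0.127 ] [ 0.5549 -0.1343  0.1307]
side bs 103 [ 0.5652 -0.1233  0.1358] [ 0.5578 -0.133   0.13  ] [ 0.5745 -0.1093  0.1402]
side st 71 [ 0.5402 -0.1211  0.0969] [ 0.5332 -0.1319  0.0941] [ 0.548  -0.1104  0.0994]
side barend 323 [ 0.5511 -0.1067  0.1167] [ 0.5392 -0.145   0.1002] [ 0.5559 -0.0601  0.1298]
```

Request:
carry_out(
  series="0.0005 -0.0001 0 0.15;0.0005 -0.0001 0 0.15;0 0 0 0;0 0 0 0",
)

```text
time: 10.95
tool_pos: [0.5587, -0.0306, 0.1519]
tcp_rot: [2.272, 2.169, 0.0]
wrist_force: [-3.1, -1.3, -3.1]
width: 0.159
grip_force: 22.2
```

Request:
carry_out(
  series="0.0005 -0.0001 0 0.15;0 0 0 0;0 0 0 0",
)

```text
time: 11.32
tool_pos: [0.5592, -0.0307, 0.1518]
tcp_rot: [2.269, 2.172, -0.0]
wrist_force: [-2.8, -2.2, -3.2]
width: 0.162
grip_force: 22.2
```

Request:
carry_out(
  series="0.0005 0 0 0.15;0 0 0 0;0 0 0 0",
)

```text
time: 11.7
tool_pos: [0.5596, -0.0307, 0.1518]
tcp_rot: [2.266, 2.175, -0.0]
wrist_force: [-3.4, -2.1, -1.4]
width: 0.161
grip_force: 22.2
```

Request:
carry_out(
  series="0.0005 0 0 0.15;0 0 0 0;0 0 0 0",
)

```text
time: 12.08
tool_pos: [0.5596, -0.0307, 0.1518]
tcp_rot: [-2.263, -2.178, 0.001]
wrist_force: [-5.8, -2.2, -0.1]
width: 0.162
grip_force: 21.9
```

```bash
python3 ang.py e; python3 - <<'E'
import cv2
a=cv2.imread('pics/e_scene.png')[130:230,250:400];b=cv2.imread('pics/e_side.png')[250:350,260:410]
cv2.imwrite('pics/ee.png',cv2.resize(cv2.hconcat([a,b]),(798,266),interpolation=cv2.INTER_CUBIC))
E
```

```text
tilt 0.160859186465376 bar th 0.03923485276648858
gate th 0.02782220188471609 0.020245709755661208 pin [0.56176528 0.0477891  0.09779797]
12.125 [ 0.5596 -0.0307  0.1518] [-5.9 -3.1 -1.4] [-0.51  0.82  0.17]
scene bs 39 [ 0.5704 -0.1225  0.1363] [ 0.5592 -0.1314  0.1313] [ 0.5749 -0.1086  0.1407]
scene barend 4 [ 0.5536 -0.1391  0.1288] [ 0.5527 -0.1416  0.1281] [ 0.5555 -0.1354  0.1294]
side bs 98 [ 0.5652 -0.123   0.1361] [ 0.5574 -0.134   0.1302] [ 0.5751 -0.1102  0.1402]
side st 70 [ 0.5403 -0.1212  0.0971] [ 0.5338 -0.1313  0.0941] [ 0.5482 -0.1094  0.0993]
side barend 269 [ 0.5533 -0.1052  0.1157] [ 0.55   -0.1444  0.1009] [ 0.556  -0.0602  0.1299]
```

View pics/ee.png

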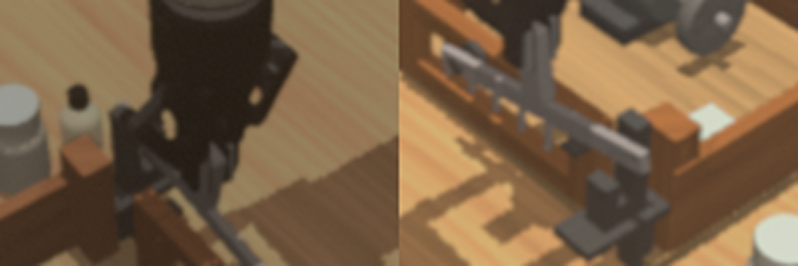

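The bar is against the back stop: the advance stopped at x 0.5596 and the push rose to about 6 N. I'll ease back to the slot middle, then lower.

Request:
carry_out(
  series="-0.001 0 0 -0.25;-0.001 0.0003 0 -0.2;0 0 0 0;0 0 0 0",
)

```text
time: 12.72
tool_pos: [0.5585, -0.0304, 0.152]
tcp_rot: [2.272, 2.169, 0.001]
wrist_force: [-0.9, -2.5, -2.2]
width: 0.162
grip_force: 22.1
```

Request:
carry_out(
  series="0 -0.0016 -0.0023 0;-0.0001 -0.0016 -0.0023 0;0 -0.0016 -0.0024 0;0 0 0 0;0 0 0 0",
)

```text
time: 13.35
tool_pos: [0.5584, -0.0355, 0.1451]
tcp_rot: [2.271, 2.169, 0.0]
wrist_force: [-1.8, -5.3, 3.3]
width: 0.157
grip_force: 23.1
```

Request:
carry_out(
  series="0 -0.0015 -0.0024 0;0 -0.0015 -0.0024 0;0 0 0 0;0 0 0 0",
)

```text
time: 13.85
tool_pos: [0.5583, -0.0385, 0.14]
tcp_rot: [2.271, 2.169, -0.0]
wrist_force: [-1.4, -3.9, 2.3]
width: 0.166
grip_force: 23.0
```

Request:
carry_out(
  series="0 -0.0014 -0.002 0;0 0 0 0;0 0 0 0",
)

```text
time: 14.22
tool_pos: [0.5582, -0.0396, 0.138]
tcp_rot: [2.272, 2.169, 0.0]
wrist_force: [-0.9, -4.1, 3.2]
width: 0.158
grip_force: 23.0
```

```bash
python3 ang.py f
```

```text
tilt 0.017544678523842363 bar th 0.047442238622285256
gate th 0.029671756307648033 0.021012890647367742 pin [0.56109894 0.03789129 0.0978115 ]
14.275 [ 0.5582 -0.0396  0.138 ] [-1.1 -6.   3.1] [-0.55  0.18  0.26]
scene bs 31 [ 0.5663 -0.1251  0.1383] [ 0.5598 -0.1314  0.1334] [ 0.5734 -0.1153  0.1406]
scene st 5 [ 0.5358 -0.1147  0.0981] [ 0.5346 -0.121   0.0974] [ 0.5377 -0.1101  0.0994]
side bs 104 [ 0.5653 -0.1229  0.1357] [ 0.5586 -0.1329  0.13  ] [ 0.5749 -0.11    0.1402]
side st 77 [ 0.5412 -0.1213  0.0971] [ 0.5339 -0.1418  0.0945] [ 0.55   -0.1051  0.0999]
```

Request:
carry_out(
  series="0 -0.0006 -0.001 0;0 0 0 0",
)

```text
time: 14.62
tool_pos: [0.5585, -0.0397, 0.1379]
tcp_rot: [2.272, 2.169, 0.002]
wrist_force: [-2.7, -2.2, 7.5]
width: 0.163
grip_force: 24.1
```

Request:
carry_out(
  series="0 0 0 0;0 0 0 0;0 0 0 0;0 0 0 0",
  jaw=0,
)

```text
time: 15.12
tool_pos: [0.5579, -0.0398, 0.1367]
tcp_rot: [-2.272, -2.169, 0.0]
wrist_force: [-0.4, -0.8, 0.6]
width: 0.498
grip_force: 0.0
```

Request:
carry_out(
  series="0 0 0.01 0;0 0 0.02 0;0 0 0.03 0;0 0 0.03 0;-0.02 0 0.03 0;-0.03 0 0.03 0;-0.03 0 0 0;0 0 0 0;0 0 0 0",
)

```text
time: 16.25
tool_pos: [0.4785, -0.0401, 0.2874]
tcp_rot: [2.272, 2.169, 0.001]
wrist_force: [-0.1, 0.6, 0.0]
width: 0.504
grip_force: 0.0
```

```bash
python3 - <<'E'
from h import *
s=bot.read_state();print(s['time'],s['tool_pos'],s['wrist_force'])
p,d,K,D,T=cam('wrist');W=cloud(d,K,D,T);cv2.imwrite('pics/g.png',p)
x,y,z=np.moveaxis(W,-1,0)
m=(z>.093)&(z<.115)&(y<-.06)&(y>-.15)&(x>.5485)&(x<.560)
P=W[m];print('bar n',m.sum(),P.mean(0),'slope z vs y',np.polyfit(P[:,1],P[:,2],1)[0])
m=(z>.152)&(z<.162)&(abs(x-.558)<.03)&(abs(y+.04)<.03);print('tab top',W[m].mean(0))
p,*_=cam('side');b=p[250:350,250:400];cv2.imwrite('pics/g2.png',cv2.hconcat([cv2.resize(cv2.imread('pics/g.png'),(400,300)),cv2.resize(b,(400,300),interpolation=cv2.INTER_CUBIC)]))
E
```

```text
16.25 [ 0.47849509 -0.0400677   0.28742546] [-0.1475656   0.62002595  0.02194945]
bar n 707 [ 0.55530641 -0.08973913  0.09730229] slope z vs y 0.0010979931929746528
tab top [ 0.55735616 -0.04075252  0.15506759]
```

View pics/g2.png

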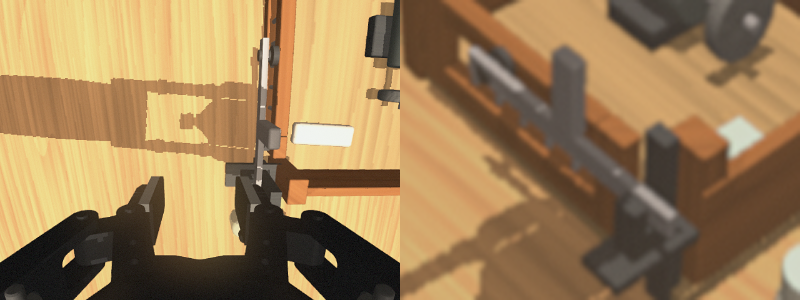

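The bar is level (slope 0.001, top at z 0.097) and sits in the slot between striker and back stop. In the side view its end is at about (680,220). The gripper is clear of everything, so I'm handing in.

```bash
python3 -c "
from workcell import bot
print(bot.finish_job())"
```

```text
the job is handed in; nothing more can be done
None
```

The gate is shut and latched: the bar measured level in the catch slot, the gripper has let go and is clear of everything, and the job was handed in at about 16 s of the 38 s allowed.

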